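# Set the rotary table to zero and clamp it

## Task

A drip pan stands on the small rotary table, ready for work. Push the dial round with a fingertip by its upright pegs until the index line on the dial lines up with the long zero line on the scale ring, and then push the clamp shoe fully home against the ring by its upright tab. Nothing is to be picked up: keep off the pan, which must stay standing in the middle of the dial, the scale ring must stay as it is set, and the things around must be left where they are.

Things in the scene. Friction and masses are not known exactly. Their poses are not given: they have to be found in the camera images.
- rotary_centre (a point): Centre of the rotary table, on the dial's top face, 26 mm above the table top. The grey round base (184 mm across, three bolt lugs, 14 mm high) is bolted down and level. Frame: +y points out along its tongue (50 mm wide, 12 mm high, to 158 mm from the centre), which carries the clamp shoe; z up. A loose pan stands on this point.
- dial (a joint): Angle of the steel dial on the base, counterclockwise from above positive; no stops, friction 0.12 N m, stays where left. 136 mm across, its top 26 mm above the table top. Three round upright pegs, 10 mm thick (13 mm at the foot), 24.5 mm tall, tops 50 mm above the table top, stand 54 mm from the centre at +60, 180 and -60 degrees from its index line.
- dial_mark (a point): Outer end of the dial's index line, at the dial's rim, 68 mm from the centre, on the dial's top. The line is black, radial, 26 mm long and 3 mm wide, the only line on the dial.
- scale_ring (a joint): Angle of the aluminium scale ring on the base (0: zero line along the base's x). The ring, 176 mm across, top face 22 mm above the table top, lies under the dial and shows 20 mm wide round it, with a thin short line (7 x 1 mm) every 10 degrees and one long thick zero line. It can be dragged round but is ten times as stiff as the dial.
- zero_line (a point): Where the ring's zero line meets the dial's rim: 68 mm from the centre, at the same height as dial_mark, so that the two points coincide when the lines are lined up. The zero line is black, radial, 3 mm wide and spans the visible ring.
- clamp_tab (a point): Middle of the outer face (away from the dial) of the clamp shoe's upright tab, 40 mm above the table top, 139 mm from the centre when open. The tab is 34 mm wide, 7 mm thick, its top 49 mm above the table top. It stands at the outer end of the shoe, a steel block 34 x 34 mm from 12 to 25 mm above the table top.
- clamp_shoe (a joint): Slide of the clamp shoe straight towards the centre: 0 open, 0.014 m closed (its rubber nose meets the ring and it stops hard). Friction about 2.5 N; it stays where it is left. It starts open by 0 to 3 mm on this scale and does not change how stiffly the dial turns.
- work_pan: Brass drip pan, 56 mm across, 44 mm tall, the workpiece: it stands loose and upright at the centre of the dial and turns with it. Origin at the centre of its underside; z is up.
- spare_pan: Bystander: small brass drip pan, 51 mm wide, 44 mm tall, standing loose; origin at the centre of its underside.
- knop: Bystander: turned brass knop, 36 mm wide, 49 mm tall, standing loose; origin at the centre of its underside.
- loupe: Bystander: black loupe, 38 mm wide, 31 mm tall; origin at the centre of its underside.
- cork: Bystander: cork, 24 mm wide, 25 mm tall; origin at the centre of its underside.
- wood_block: Bystander: plain wooden block 32 x 42 x 20 mm; origin at the centre of its underside.
- wax_dish: Bystander: shallow white dish, 80 mm wide, 21 mm tall; origin at the centre of its underside.
Things that resemble listed ones, but are neither listed nor needed, are in the scene too. What is shaped like the work_pan but purple or red is not meant.

How it is judged (in metres and radians):
On the way, in this order (a step that is already met when the one before it is completed fails the run):
1. the dial's index line is lined up with the zero line while the clamp is still open (horizontal distance between dial_mark and zero_line below 0.0045 m and value of joint clamp_shoe below 0.006 m), for 0.3 s.
2. the clamp shoe is pushed home with the lines still lined up (horizontal distance between dial_mark and zero_line below 0.0045 m and value of joint clamp_shoe above 0.0122 m), for 0.2 s.
At the end, for the whole second after the job is handed in: The outer end of the index line is within 4.5 mm (about 3.8 degrees) of the zero line at the dial's rim, the dial is at rest, the clamp shoe is within 1.8 mm of fully closed, and the pan stands upright within 10 mm of the dial's centre (all of step 2 and velocity of joint dial between -0.05 and 0.05 rad/s and horizontal distance between work_pan and rotary_centre below 0.01 m and angle between work_pan's own z axis and vertical below 0.1 rad and height (world z) of work_pan below 0.032 m); the robot touches nothing.
It fails at once if the pan is lifted, tipped or shifted off the middle of the dial (height (world z) of work_pan above 0.036 m or angle between work_pan's own z axis and vertical above 0.25 rad or horizontal distance between work_pan and rotary_centre above 0.015 m).
It fails at once if the fingers grip or press the pan (contact force between the fingers and work_pan above 4 N).
It fails at once if the scale ring is turned (distance of zero_line from where it was at the start of the episode above 0.004 m).
It fails at once if a bystander is moved by more than 15 mm (distance of any of spare_pan, knop, loupe, cork, wood_block, wax_dish from where it was at the start of the episode above 0.015 m).
It also fails if it takes over 54 s, if anything falls off the work surface, if the arm or the gripper's body presses on something with over 40 N, if the wrist force passes 120 N, or if a joint passes its speed limit or range.

## Robot

A 6-joint arm with a two-finger parallel gripper is mounted at the origin on a cart in front of the work surface, level with it; the furniture and walls round the work are solid. World frame = base frame: x ahead of the robot, y to its left, z up, the work surface at z = 0. Lengths are in mm, angles in rad, forces in N, time in s.
With the tool pointing down it reaches from about 375 to 750 mm from the base axis. Payload 9 kg.
Tool frame: the origin (TCP) lies midway between the tips of the shut fingers; the grasp point (between the pads) lies 19 mm behind it; z points along the fingers, y is the direction in which the jaws open and shut (so a half turn about z gives the same grasp; the last joint's range is limited). The gripper opens to 85 mm and grips with 20 to 120 N. Pads are 22 mm wide; open, the fingers measure 114 mm over their backs; the gripper's body (76 mm by 85 mm) begins 54 mm behind the grasp point. The pads swing forward as they close: fully open they stand 13 mm farther back than shut.
Start: joints at [1.035, 0.104, 0.097, 1.564, 0, 1.353], TCP at [187.491, 569.986, 231.331] pointing down, gripper open.
Joint ranges: [-2.99, 2.99], [-0.84, 1.86], [-1.1, 1.16], [-1.84, 2.11], [-1.51, 1.56], [-3.14, 3.14]. Speed limits (rad/s): [2.22, 2.22, 2.57, 3.14, 3.14, 3.14].

## Interface

Orientations are given as a rotation vector (axis times angle).
In Python, from rig import env gives the robot as it stands.
- The arm moves only by the shell command python3 -m inch 'ROWS'. ROWS is JSON, a list of rows, each a list of 3 entries, a list of its own where there are three numbers: the shift along the tool's x, y, z in cm, then the turn, a rotation vector about the tool's x, y, z in rad, then the closure, from -1 (fully open) to 1 (shut). In form: [[[tx, ty, tz], [rx, ry, rz], fingers], ...]. A call has exactly 5 rows; each row is the pose to reach, as a shift and turn from the pose commanded when the call began, along the tool's axes at that moment; what a row does not reach only later rows make up. A row lasts 1/12 s, in which the tool goes at most 41.7 mm and 7.16 degrees, less where a joint would pass 70% of its speed; a pose out of reach is approached as far as the arm can. A call with a gripper value outside its range is refused whole. The fingers move at their own pace and stop on an object; the grip force is fixed at half the most. Time passes only in rows, so rows that repeat a pose let the fingers close, or fill a call up. It gives the time, the measured TCP pose, the force and the opening at its end, in the units of the state.
- env.sense(): the state, without advancing time (a new reading comes with each control period).
- env.grab_frame(name): name is "side" or "top" or "wrist"; returns a dict with "image" (480x640x3 uint8, red, green, blue), "depth" (480x640 float32, mm along the optical axis (not along the pixel's ray), 0 where there is no reading), "fx", "fy", "cx", "cy" (pixels), "R" (3x3) and "t" (3): a world point X has camera coordinates R X + t; the wrist camera has in their place "mount" (4x4, takes a point from camera to tool coordinates, whose origin is the TCP and whose axes are the flange's). Camera axes: x right, y down, z forward; pixel columns grow to the right and rows downward; lengths in mm; the calibration is good to about 2 mm. A picture is of the moment at which its call begins: read the wrist's pose just before it.
- env.job_done(): hands the job in, once; it reports no verdict.
Trained networks look in a picture, given as the dict that the camera call returned (one of the last four; its "shot" number tells which), for a name from the list of things; names that differ only in an ending like _2 or _b are one class to them, and where a whole thing is asked for, a point or a joint stands for the part that bears it (a point fixed in the world has none). Each returns a list of dicts, best first, with "conf" (0 to 1); they miss things now and then, are a little off and sometimes report something else, mostly with a low value. They report only what shows in the picture. A call takes as long as a camera call. They do not tell look-alikes from the thing itself.
- env.spot_in(query, picture): "xyz" ([x, y, z] in mm, in world coordinates, good to about 4 mm: the middle of the surface that is visible of it).
- env.cut_out(query, picture): "region" (480x640 bool, what is visible of it).
- env.landmark_of(query, picture): "xyz" ([x, y, z] in mm, in world coordinates, good to about 4 mm: a listed point, or the origin of a listed thing).
The state is a dict: "time": time; "joint_pos": joint angles; "joint_velocities": joint speeds; "tau": joint torques, N m; "tool_pos": TCP position; "ee_rot": TCP orientation; "force": force on the tool from outside, world axes, zero at the start; "torque": the same for the moment, N m; "grip_width": finger opening in mm.
Only numpy, scipy, OpenCV 4.12 (cv2) and the standard library are available. Lean on these libraries where they do the work, as an engineer would, in place of code of your own. Each camera call takes 0.05 s, during which the arm holds its last target.

## Working session

There is one attempt and no reset: what is moved stays moved. The work goes in short steps, Python scripts to look and compute and a shell command to move; the robot and the scene stay as the last step left them, time stands still between calls to the robot, and variables do not carry over. Pictures are saved under pics/ and viewed, and the job is handed in when it is done.

```bash
ls; mkdir -p pics; python3 - <<'E'
from rig import env
import cv2,numpy as np
s=env.sense();print(s)
for n in("top","side"):
    f=env.grab_frame(n);cv2.imwrite(f"pics/{n}0.png",f["image"][:,:,::-1])
    for q in("rotary_centre","dial_mark","zero_line","clamp_tab","work_pan","spare_pan","knop","loupe","cork","wood_block","wax_dish"):
        print(n,q,[(np.round(d["xyz"],1).tolist(),round(d["conf"],2)) for d in env.landmark_of(q,f)[:3]])
    print(f["fx"],f["cx"],f["cy"],f["R"],f["t"])
E
```

```text
pics
{'time': 0.0, 'joint_pos': array([1.03529222e+00, 1.04717506e-01, 9.64504619e-02, 1.56393214e+00,
       1.46938997e-05, 1.35309982e+00]), 'joint_velocities': array([-0.0002243 ,  0.00052914, -0.0007555 , -0.00019791,  0.00124223,
       -0.00014975]), 'tau': array([ 9.06770165e-04, -5.56938529e+01,  5.03641784e+01,  1.70759240e-02,
       -1.80451257e-04, -1.03341608e-05]), 'tool_pos': array([187.29038116, 569.64684914, 230.50133754]), 'ee_rot': array([-4.97028880e-01, -3.10148922e+00,  2.04034074e-03]), 'force': array([ 0.06772877, -0.28823721, -0.8589186 ]), 'torque': array([-0.02355721, -0.0221955 ,  0.00606219]), 'grip_width': 85.69116724658831}
top rotary_centre [([525.2, 2.5, 25.4], 0.89), ([692.6, -16.6, 0.4], 0.54)]
top dial_mark [([526.2, -69.9, 26.1], 0.79)]
top zero_line [([568.4, 56.2, 22.0], 0.83), ([530.7, 2.2, 32.0], 0.46)]
top clamp_tab [([468.1, 129.0, 41.4], 0.55)]
top work_pan [([387.1, 190.8, 1.6], 0.78), ([464.4, 249.3, 5.0], 0.7), ([531.9, 4.1, 26.8], 0.61)]
top spare_pan [([694.8, -18.7, 2.0], 0.57)]
top knop [([688.9, 70.9, 0.9], 0.59)]
top loupe [([693.
[... 546 characters left out ...]
)]
side zero_line []
side clamp_tab [([465.8, 129.7, 36.8], 0.79), ([689.6, 76.8, 5.6], 0.65)]
side work_pan [([523.8, -0.2, 28.7], 0.9), ([390.3, 189.0, -0.8], 0.72), ([463.1, 250.3, 0.2], 0.54)]
side spare_pan [([694.2, -16.0, 1.7], 0.79)]
side knop [([685.2, 71.3, 0.6], 0.58)]
side loupe [([465.0, -159.4, -0.1], 0.66)]
side cork [([525.5, 319.7, -1.0], 0.44)]
side wood_block [([392.3, 342.5, 2.0], 0.8), ([463.7, -158.6, 0.7], 0.36)]
side wax_dish [([624.9, -247.7, 1.8], 0.62)]
563.443246515954 317.0884599997046 241.45655815900483 [[ 0.85083291 -0.52536978 -0.00836359]
 [-0.246626   -0.38525292 -0.88924451]
 [ 0.4639601   0.75866118 -0.45735571]] [-435.56309216  212.38477938  871.58929668]
```

View pics/top0.png

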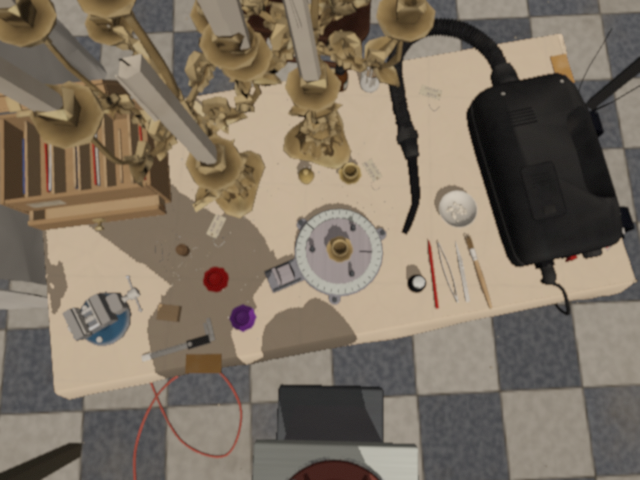

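View pics/side0.png

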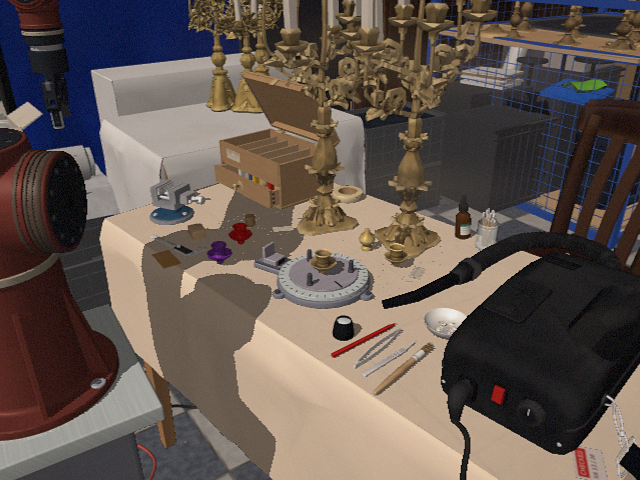

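The top view shows the dial at about (340,250), with the index line pointing right near (365,250). The tongue points left towards (283,272), and there are tall candelabra behind. I'll zoom in on the dial and rectify it.

```bash
cat > h.py <<'E'
from rig import env
import cv2,numpy as np
def proj(f,X):
    X=np.atleast_2d(X).astype(float); c=X@f["R"].T+f["t"]
    return np.c_[f["fx"]*c[:,0]/c[:,2]+f["cx"],f["fy"]*c[:,1]/c[:,2]+f["cy"]]
def cloud(f):
    v,u=np.mgrid[:480,:640];d=f["depth"]
    P=np.stack([(u-f["cx"])/f["fx"]*d,(v-f["cy"])/f["fy"]*d,d],-1)
    return (P-f["t"])@f["R"]
def rect(f,z,c=(525,2),half=170,s=2):
    # orthographic picture of plane z: col = (x-cx+half)*s , row = (half-(y-cy))*s
    src=np.float32([[c[0]-half,c[1]-half],[c[0]+half,c[1]-half],[c[0]+half,c[1]+half],[c[0]-half,c[1]+half]])
    p=proj(f,np.c_[src,[z]*4]).astype(np.float32)
    n=int(2*half*s);q=np.float32([[0,n],[n,n],[n,0],[0,0]])
    return cv2.warpPerspective(f["image"],cv2.getPerspectiveTransform(p,q),(n,n),flags=cv2.INTER_CUBIC)
E
python3 - <<'E'
from h import *
f=env.grab_frame("top")
r=rect(f,24,half=145);cv2.imwrite("pics/rt.png",r[:,:,::-1])
r=cv2.resize(f["image"][190:330,250:420],None,fx=4.5,fy=4.2,interpolation=cv2.INTER_CUBIC);cv2.imwrite("pics/zt.png",r[:,:,::-1])
g=env.grab_frame("side")
r=rect(g,24,half=145);cv2.imwrite("pics/rs.png",r[:,:,::-1])
P=cloud(f);m=(f["depth"]>0)
# obstacle heightmap
x,y,z=P[m].T
for zlo in(60,):
  H=np.zeros((20,20))
  P2=cloud(g);m2=g["depth"]>0
  A=np.r_[P[m],P2[m2]]
  for i in range(20):
    row=[]
    for j in range(20):
      k=(A[:,0]>=250+i*30)&(A[:,0]<280+i*30)&(A[:,1]>=300-j*30)&(A[:,1]<330-j*30)&(A[:,2]<1000)
      row.append("%4d"%(A[k,2].max() if k.any() else -1))
    print(250+i*30,' '.join(row))
E
```

```text
250    1    4    4    1 -262 -745 -738 -739 -741 -740 -738 -740 -741 -740 -742 -741 -738 -740 -742 -740
280    4    4    4    3   -3  -12  -31  -43  -90 -747 -744 -742 -738 -742 -743 -740 -742 -741 -739 -738
310    7   13    9    1    2    2    1    1    0   -3  -14  -27  -50 -250 -750 -743 -744 -744 -740 -740
340    4    8    8    2   26   25    2    3    2    2    2    4    1    0   -7  -21  -38  -51 -237   -1
370   21    4    5   25   44   44    2    4    2    2    2    3    2    2    2    2    2    2   -2   -8
400   22    2    2   21   44   41    3    2    2    2   16   10    2    2    2    4    2    8    3    9
430    2   24   45   45    3    2   47   49   12   24   26   25   24    4    2   28   32   10    9    8
460    2   24   45   44    2   16   51   50   25   29   28   51   35   24    2   31   31   10   11    8
490   26    2   20    2  404  406   22   26   29   29   71   70   29   29    4    2    2   10    9    6
520   25  611  615    1  608  628  461   18   40   52   72   70   30   28   12    1    3    9   10    9
550  537  615  621  534  622  634  478    1   26   29   48  
[... 279 characters left out ...]
4  554  554  496  583  575  461   24    3    4    2   32   33    2   24   21
670  545  356  431  527  351  504  552  550  439  460  436  481  481  481    2   33   35    2    3    2
700  414  428  434  386  387  477  478  476  434  350   23  482  507  507    2   34   36    3    3    2
730  490  488    0  349  425  399   11  436  436  377  396  480  506  501    2   43   40    2    4    2
760  440  438    1  399  426  496  403  389  387  503  416  420  383    2   33   49   44    2    2    1
790   19   19    1  307  460  495  495  390  389  393  428  485  485    2   36   42   36    2    3   57
820   20   18    1    2  460  494  495  364  354  351  485  504  505  484   39   41    2    4    1   82
```

View pics/rt.png

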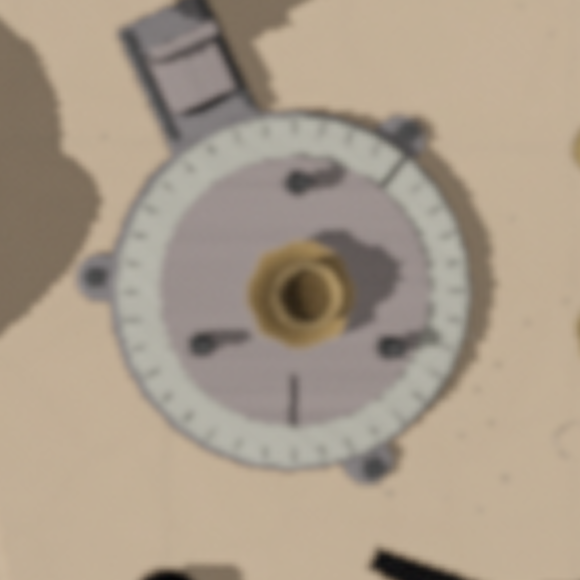

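View pics/rs.png

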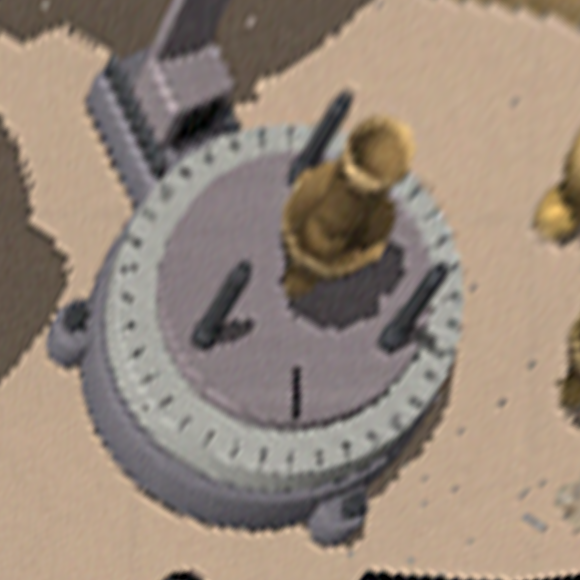

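The rectified top view (2 px/mm) shows the index line at about -90°, the zero line at about +49° and the pegs at 90°, -150° and -30°. So the turn is about +139° CCW. I'll measure these precisely and check the overhanging clearance.

```bash
python3 - <<'E'
from h import *
f=env.grab_frame("top");g=env.grab_frame("side")
A=np.r_[cloud(f)[f["depth"]>0],cloud(g)[g["depth"]>0]]
A=A[(A[:,2]>90)&(A[:,2]<900)]
for i in range(10):
    print(400+i*30,' '.join("%4d"%(lambda k:A[k,2].min() if k.any() else -1)((A[:,0]>=400+i*30)&(A[:,0]<430+i*30)&(A[:,1]>=300-j*30)&(A[:,1]<330-j*30)) for j in range(20)))
# centre: ring outer circle at z=22: fit by ring mask
r=rect(f,22,half=145,s=4)
hsv=cv2.cvtColor(r,cv2.COLOR_RGB2HSV)
print(r[580,340:300:-8].tolist(), hsv[880,580])
s=env.sense()
from scipy.spatial.transform import Rotation as Ro
print(Ro.from_rotvec(s["ee_rot"]).as_matrix().round(3))
f2=env.grab_frame("wrist");print(f2["mount"].round(3))
# profile unwrap about estimated centre, dial plane and ring plane
for c in((526.5,2),):
  out=[]
  for z,r0,r1 in((26,40,68),(22,68,90)):
    th=np.radians(np.arange(-180,180,.25));rr=np.arange(r0,r1,.5)
    X=np.stack([c[0]+rr[:,None]*np.cos(th),c[1]+rr[:,None]*np.sin(th),np.full((len(rr),len(th)),z)],-1)
    p=proj(f,X.reshape(-1,3)).reshape(len(rr),len(th),2).astype(np.float32)
    u=cv2.remap(f["image"],p[...,0],p[...,1],cv2.INTER_CUBIC);out.append(u)
  u=np.vstack(out[::-1][0:1][::-1]+[out[0]]) if 0 else np.vstack([out[0],out[1]])
  cv2.imwrite("pics/unw.png",cv2.resize(u,(800,500))[:,:,::-1])
E
```

```text
400   -1   -1   -1   -1   -1   -1   -1   -1   -1   -1   -1   -1   -1   -1   -1   -1   -1   -1   -1   -1
430   -1   -1   -1   -1   -1   -1   -1   -1   -1   -1   -1   -1   -1   -1   -1   -1   -1   -1   -1   -1
460   -1   -1   -1   -1   -1   -1   -1   -1   -1   -1   -1   -1   -1   -1   -1   -1   -1   -1   -1   -1
490   -1   -1   -1   -1  393  393   -1   -1   -1   -1   -1   -1   -1   -1   -1   -1   -1   -1   -1   -1
520   -1  531  387   -1  394  389  391   -1   -1   -1   -1   -1   -1   -1   -1   -1   -1   -1   -1   -1
550  534  370  366  529  431  387  390   -1   -1   -1   -1   -1   -1   -1   -1   -1   -1   -1   -1   -1
580   -1  533  332  346  372  386  406   -1   -1   -1   -1   -1   -1   -1   -1   -1   -1   -1   -1   -1
610   -1  350  336  139  374   -1   -1   -1  430  423  429   -1   -1   -1   -1   -1   -1   -1   -1   -1
640  298  299   90   90  120  297  337  435  433  295  367   -1   -1   -1   -1   -1   -1   -1   -1   -1
670  291  295  245   90  117  292  295  298  293  291  428  475  465  468   -1   -1   -1   -1   -1   -1
[[152, 141, 139], [153, 143, 140], [160, 152, 147], [171, 166, 158], [179, 177, 167]] [ 25  18 180]
[[-0.95   0.313  0.   ]
 [ 0.313  0.95   0.   ]
 [-0.     0.    -1.   ]]
[[-0.00000e+00 -9.49000e-01 -3.17000e-01  8.16810e+01]
 [ 1.00000e+00 -1.00000e-03  1.00000e-03  1.10200e+00]
 [-1.00000e-03 -3.17000e-01  9.49000e-01 -1.42595e+02]
 [ 0.00000e+00  0.00000e+00  0.00000e+00  1.00000e+00]]
```

View pics/unw.png

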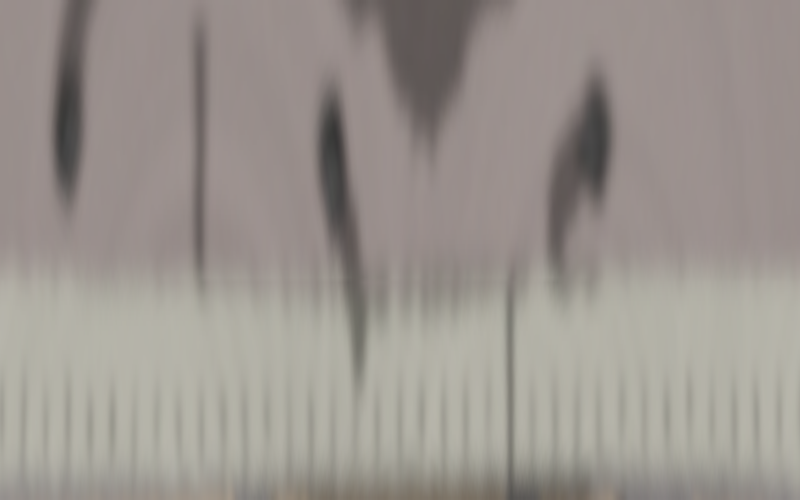

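The index is at -90.4° and the zero at 49.5° (columns 199 and 510 of 800), with the rim at a constant row, so the centre is about (526.5, 2). The turn is therefore +139.9° CCW. I'll push the -150° peg round the side away from the candelabra, and approach at a safe height with the fingers shut.

```bash
python3 -m inch '[[[-2.2,-2.2,0.3],[0,0,0],1],[[-4.4,-4.4,0.6],[0,0,0],1],[[-6.6,-6.6,1],[0,0,0],1],[[-8.9,-8.9,1.5],[0,0,0],1],[[-11.2,-11.1,2],[0,0,0],1]]'; python3 -m inch '[[[-2.2,-2.2,0.3],[0,0,0],1],[[-4.4,-4.4,0.6],[0,0,0],1],[[-6.6,-6.6,1],[0,0,0],1],[[-8.9,-8.9,1.5],[0,0,0],1],[[-11.2,-11.1,2],[0,0,0],1]]'; python3 -m inch '[[[-2.2,-2.2,0.3],[0,0,0],1],[[-4.4,-4.4,0.6],[0,0,0],1],[[-6.6,-6.6,1],[0,0,0],1],[[-8.9,-8.9,1.5],[0,0,0],1],[[-11.2,-11.1,2],[0,0,0],1]]'; python3 -m inch '[[[-2.2,-2.2,0.3],[0,0,0],1],[[-4.4,-4.4,0.6],[0,0,-0.1],1],[[-6.6,-6.6,1],[0,0,-0.2],1],[[-8.9,-8.9,1.5],[0,0,-0.23],1],[[-11.1,-11.2,2],[0,0,-0.23],1]]'
cat >> h.py <<'E'
from scipy.spatial.transform import Rotation as Ro
C=np.array([526.5,2.])
def st():
    s=env.sense();M=Ro.from_rotvec(s["ee_rot"]).as_matrix()
    print("t",s["time"],"p",s["tool_pos"].round(1),"F",s["force"].round(1),"yaw_y",np.degrees(np.arctan2(M[1,1],M[0,1])).round(1),"zax",M[:,2].round(3),"grip",round(s["grip_width"],1),"j6",s["joint_pos"][5].round(2))
    d=s["tool_pos"][:2]-C;print("polar r %.1f th %.1f"%(np.hypot(*d),np.degrees(np.arctan2(d[1],d[0]))))
    return s,M
def go(M,p,tgt): print("shift cm",(M.T@(np.array(tgt)-p)/10).round(2))
E
python3 - <<'E'
from h import *
s,M=st();go(M,s["tool_pos"],[472,7,100]);go(M,s["tool_pos"],[472.7,6.7,36])
f=env.grab_frame("side");cv2.imwrite("pics/s1.png",f["image"][:,:,::-1])
E
```

```text
time: 1.87
tool_pos: [259.5, 428.3, 211.2]
ee_rot: [0.496, 3.102, 0.001]
force: [0.0, 0.0, 0.6]
grip_width: 26.1
time: 2.28
tool_pos: [331.3, 287.8, 191.3]
ee_rot: [0.496, 3.101, 0.001]
force: [1.0, 1.1, 0.5]
grip_width: 0.2
time: 2.7
tool_pos: [403.2, 147.1, 171.4]
ee_rot: [0.497, 3.101, 0.0]
force: [0.4, -0.3, 0.5]
grip_width: 0.1
time: 3.12
tool_pos: [473.7, 5.9, 151.3]
ee_rot: [0.134, 3.138, -0.0]
force: [0.2, 0.3, -0.3]
grip_width: 0.0
t 3.1167 p [473.7   5.9 151.3] F [ 0.2  0.3 -0.3] yaw_y 85.1 zax [ 0.001 -0.    -1.   ] grip 0.0 j6 -0.18
polar r 52.9 th 175.7
shift cm [0.19 0.09 5.13]
shift cm [ 0.12  0.07 11.53]
```

View pics/s1.png

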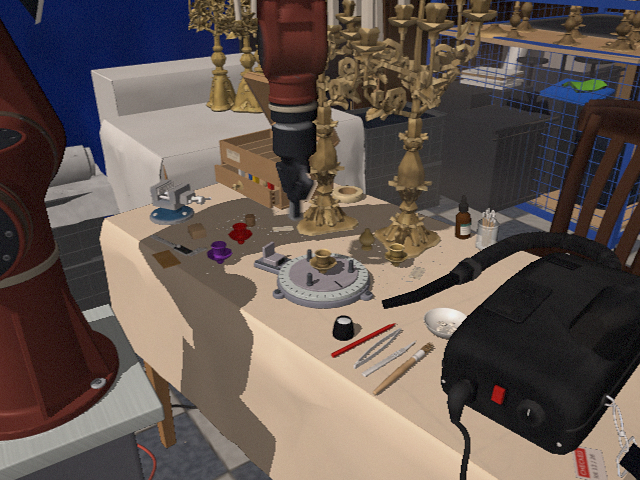

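The side view shows the shut fingertip hanging clear above the dial (tip at about (297,215)), with pegs and pan undisturbed. Next I lower it to the west side.

```bash
python3 -m inch '[[[0.1,0.07,2.5],[0,0,0],1],[[0.1,0.07,5],[0,0,0],1],[[0.1,0.07,7.5],[0,0,0],1],[[0.1,0.07,10],[0,0,0],1],[[0.1,0.07,11.5],[0,0,0],1]]'
python3 - <<'E'
from h import *
s,M=st()
for n in("side","top"):
    f=env.grab_frame(n);u=proj(f,[[526,2,30]])[0].astype(int);cv2.imwrite(f"pics/{n}2.png",cv2.resize(f["image"][u[1]-75:u[1]+60,u[0]-80:u[0]+80],None,fx=4,fy=4,interpolation=cv2.INTER_CUBIC)[:,:,::-1])
# arc waypoints in tool frame at start for theta sweeps
p=s["tool_pos"];th0=175.
for th in (182.5,190,197.5,205):
    q=np.r_[C+54*np.array([np.cos(np.radians(th)),np.sin(np.radians(th))]),36];print(th,(M.T@(q-p)/10).round(2))
E
```

```text
time: 3.58
tool_pos: [470.8, 8.7, 33.7]
ee_rot: [-0.138, -3.136, -0.001]
force: [-0.7, -0.4, 0.4]
grip_width: -0.3
t 3.5833 p [470.8   8.7  33.7] F [-0.7 -0.4  0.4] yaw_y 85.0 zax [-0.002  0.001 -1.   ] grip -0.3 j6 -0.17
polar r 56.1 th 173.1
182.5 [-0.25 -0.89 -0.23]
190 [-0.39 -1.58 -0.23]
197.5 [-0.62 -2.25 -0.23]
205 [-0.93 -2.88 -0.23]
```

View pics/side2.png

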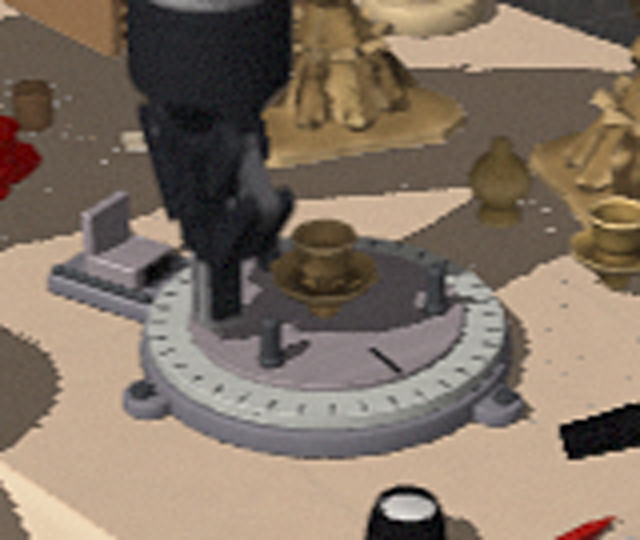

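View pics/top2.png

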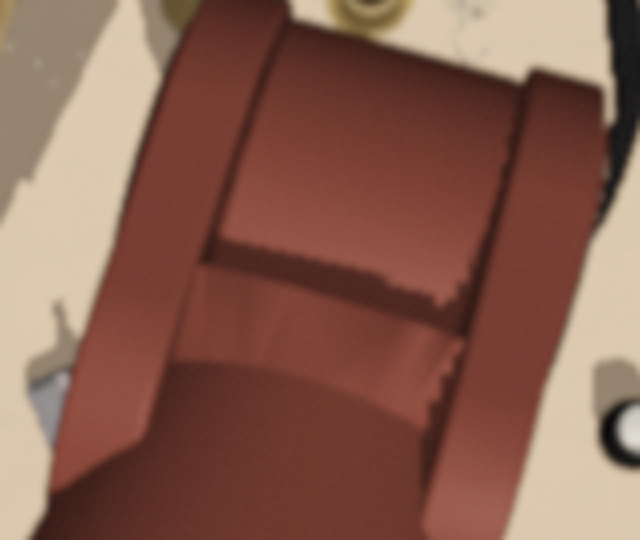

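In the side view the tip (about (215,315)) is beside the dial's west side. Peg B (272,343) is ahead of it and clear, and the pan is clear too. I'll start the arc.

```bash
python3 -m inch '[[[-0.2,-0.55,-0.15],[0,0,-0.07],1],[[-0.3,-1.12,-0.2],[0,0,-0.175],1],[[-0.41,-1.67,-0.2],[0,0,-0.28],1],[[-0.6,-2.2,-0.2],[0,0,-0.384],1],[[-0.86,-2.72,-0.2],[0,0,-0.489],1]]'
python3 - <<'E'
from h import *
s,M=st()
f=env.grab_frame("side");u=proj(f,[[526,2,30]])[0].astype(int);cv2.imwrite(f"pics/side3.png",cv2.resize(f["image"][u[1]-75:u[1]+60,u[0]-80:u[0]+80],None,fx=4,fy=4,interpolation=cv2.INTER_CUBIC)[:,:,::-1])
E
```

```text
time: 4.1
tool_pos: [478.9, -19.4, 39.9]
ee_rot: [-0.634, 3.075, 0.0]
force: [-1.5, 3.0, 0.7]
grip_width: -0.2
t 4.1 p [478.9 -19.4  39.9] F [-1.5  3.   0.7] yaw_y 113.3 zax [ 0.001  0.001 -1.   ] grip -0.2 j6 -0.72
polar r 52.2 th -155.8
```

View pics/side3.png

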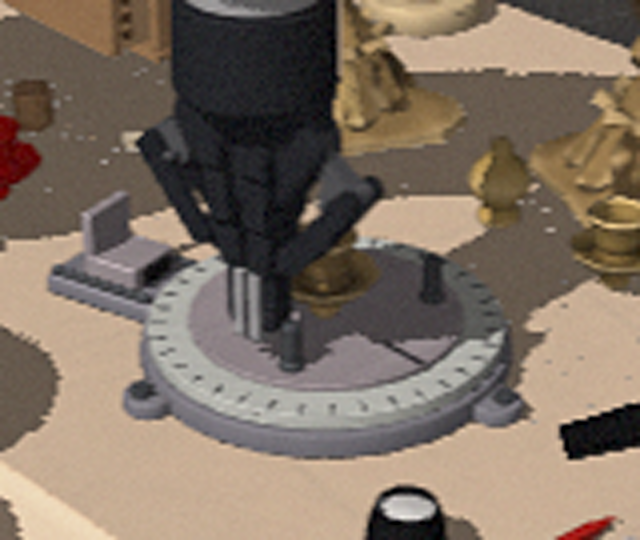

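Contact is made and the dial is turning (F about 3 N). I'll continue the arc.

```bash
python3 -m inch '[[[-0.01,-0.56,0.1],[0,0,-0.105],1],[[-0.08,-1.12,0.2],[0,0,-0.21],1],[[-0.22,-1.67,0.3],[0,0,-0.314],1],[[-0.4,-2.2,0.3],[0,0,-0.419],1],[[-0.65,-2.7,0.3],[0,0,-0.524],1]]'; python3 - <<'E'
from h import *
s,M=st()
E
python3 -m inch '[[[-0.02,-0.56,0],[0,0,-0.105],1],[[-0.11,-1.12,0],[0,0,-0.21],1],[[-0.25,-1.67,0],[0,0,-0.314],1],[[-0.45,-2.2,0],[0,0,-0.419],1],[[-0.71,-2.7,0],[0,0,-0.524],1]]'
python3 - <<'E'
from h import *
s,M=st()
f=env.grab_frame("side");u=proj(f,[[526,2,30]])[0].astype(int);cv2.imwrite(f"pics/side4.png",cv2.resize(f["image"][u[1]-75:u[1]+60,u[0]-80:u[0]+80],None,fx=4,fy=4,interpolation=cv2.INTER_CUBIC)[:,:,::-1])
E
```

```text
time: 4.57
tool_pos: [495.7, -41.6, 37.0]
ee_rot: [-1.405, 2.808, -0.0]
force: [-0.8, 4.5, 5.0]
grip_width: -0.1
t 4.5667 p [495.7 -41.6  37. ] F [-0.8  4.5  5. ] yaw_y 143.2 zax [ 0.002  0.001 -1.   ] grip -0.1 j6 -1.28
polar r 53.3 th -125.2
time: 4.98
tool_pos: [521.3, -52.1, 36.9]
ee_rot: [-2.085, 2.349, -0.0]
force: [-3.2, 2.8, 3.9]
grip_width: 0.3
t 4.9833 p [521.3 -52.1  36.9] F [-3.2  2.8  3.9] yaw_y 173.2 zax [ 0.001  0.    -1.   ] grip 0.3 j6 -1.8
polar r 54.3 th -95.5
```

View pics/side4.png

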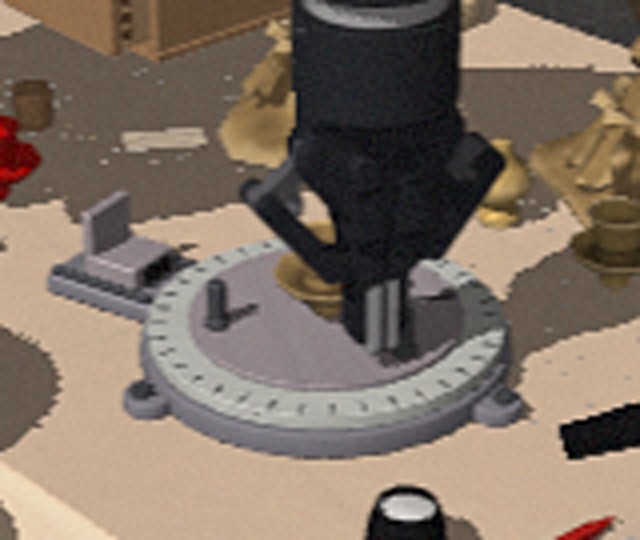

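```bash
python3 -m inch '[[[-0.03,-0.56,0],[0,0,-0.105],1],[[-0.12,-1.12,0],[0,0,-0.21],1],[[-0.26,-1.67,0],[0,0,-0.314],1],[[-0.47,-2.2,0],[0,0,-0.419],1],[[-0.73,-2.7,0],[0,0,-0.524],1]]'; python3 -m inch '[[[-0.03,-0.5,0],[0,0,-0.09],1],[[-0.1,-1,0],[0,0,-0.18],1],[[-0.22,-1.5,0],[0,0,-0.27],1],[[-0.37,-1.95,0],[0,0,-0.36],1],[[-0.39,-2.02,0],[0,0,-0.38],1]]'
python3 - <<'E'
from h import *
s,M=st()
for n in("side","wrist","top"):
    f=env.grab_frame(n)
    im=f["image"]
    if n=="side": u=proj(f,[[526,2,30]])[0].astype(int);im=cv2.resize(f["image"][u[1]-75:u[1]+60,u[0]-80:u[0]+80],None,fx=4,fy=4,interpolation=cv2.INTER_CUBIC)
    cv2.imwrite(f"pics/{n}5.png",im[:,:,::-1])
    for q in("dial_mark","zero_line"):print(n,q,[(d["xyz"].round(1) if hasattr(d["xyz"],"round") else d["xyz"],d["conf"]) for d in env.landmark_of(q,f)[:2]])
E
```

```text
time: 5.45
tool_pos: [548.8, -48.7, 36.6]
ee_rot: [2.62, -1.732, 0.002]
force: [-3.0, -1.4, 2.2]
grip_width: -0.1
time: 5.87
tool_pos: [566.3, -37.0, 36.6]
ee_rot: [2.9, -1.206, 0.003]
force: [-1.2, -1.9, 3.7]
grip_width: 0.4
t 5.8667 p [566.3 -37.   36.6] F [-1.2 -1.9  3.7] yaw_y -135.2 zax [ 0.001 -0.001 -1.   ] grip 0.4 j6 -2.65
polar r 55.7 th -44.4
side dial_mark [([583.6, 42.1, 24.1], 0.56)]
side zero_line [([574.2, 56.3, 27.9], 0.94)]
wrist dial_mark [([581.4, 38.2, 26.0], 0.65)]
wrist zero_line []
top dial_mark []
top zero_line []
```

View pics/side5.png

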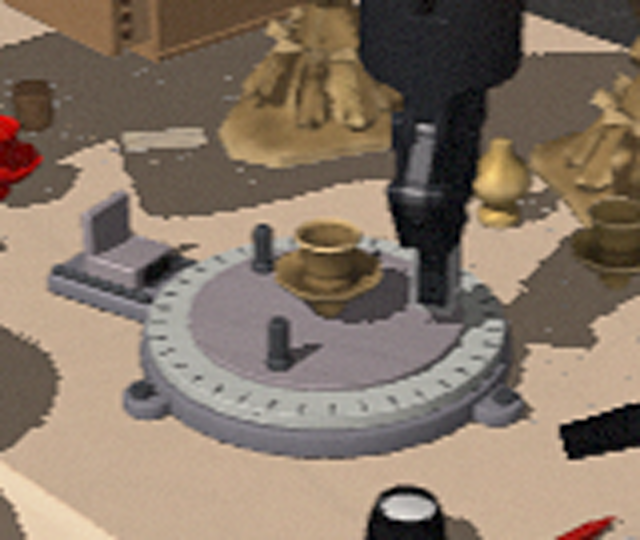

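View pics/wrist5.png

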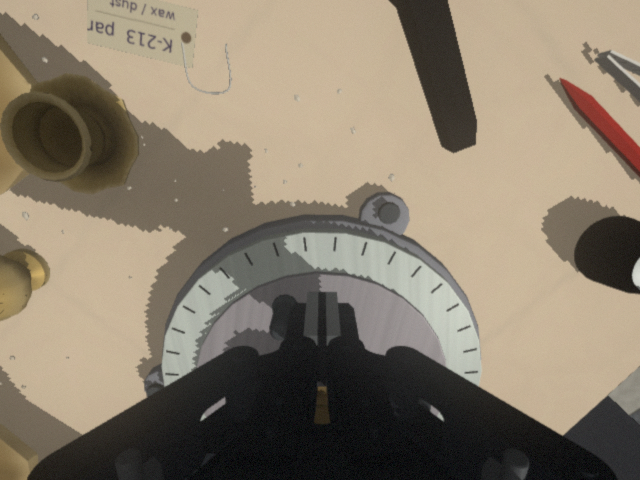

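View pics/top5.png

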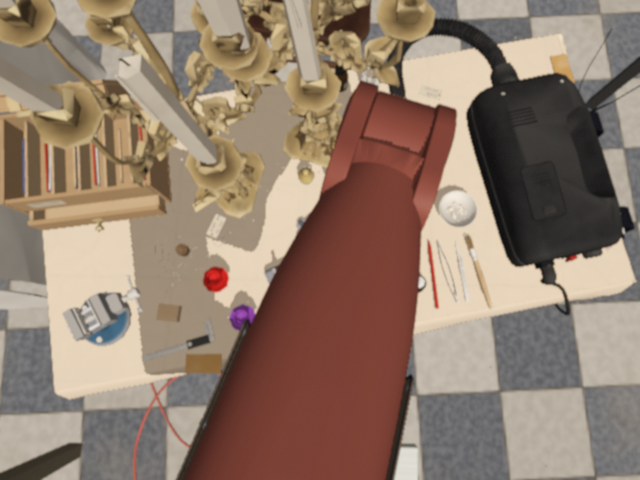

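The side view shows two free pegs with tops at about (277,320) and (262,227) in the crop, and the pan centred. The index is hidden, so I'll get the dial angle from the peg positions.

```bash
python3 - <<'E'
from h import *
f=env.grab_frame("side");u=proj(f,[[526,2,30]])[0].astype(int)
for dl in range(120,142,2):
    o=[]
    for a in(-30.4,89.6):
        t=np.radians(a+dl);p=proj(f,[[C[0]+54*np.cos(t),C[1]+54*np.sin(t),z] for z in(50,26)]);o.append(((p-(u-[80,75]))*4).round().astype(int).tolist())
    print(dl,o)
E
```

```text
120 [[[266, 222], [267, 264]], [[268, 317], [269, 360]]]
122 [[[263, 223], [264, 265]], [[272, 317], [272, 361]]]
124 [[[260, 224], [261, 266]], [[275, 318], [276, 362]]]
126 [[[257, 225], [258, 267]], [[279, 319], [280, 363]]]
128 [[[254, 227], [255, 268]], [[283, 320], [283, 364]]]
130 [[[251, 228], [252, 269]], [[287, 320], [287, 365]]]
132 [[[248, 229], [249, 271]], [[290, 321], [291, 365]]]
134 [[[246, 230], [246, 272]], [[294, 322], [295, 366]]]
136 [[[243, 232], [244, 273]], [[298, 322], [299, 366]]]
138 [[[240, 233], [241, 275]], [[302, 322], [303, 367]]]
140 [[[238, 234], [239, 276]], [[306, 323], [307, 367]]]
```

Peg positions give about 124.5° turned, against about 126.7° from the kinematics, so roughly 14° remain. I'll push 13° more, back off and look.

```bash
python3 -m inch '[[[-0.05,-0.3,0],[0,0,-0.06],1],[[-0.1,-0.6,0],[0,0,-0.11],1],[[-0.15,-0.9,0],[0,0,-0.17],1],[[-0.23,-1.23,0],[0,0,-0.227],1],[[-0.23,-1.23,0],[0,0,-0.227],1]]'
python3 - <<'E'
from h import *
s,M=st()
f=env.grab_frame("side");u=proj(f,[[526,2,30]])[0].astype(int)
cv2.imwrite("pics/s6.png",f["image"][:,:,::-1])
cv2.imwrite("pics/side6.png",cv2.resize(f["image"][u[1]-75:u[1]+60,u[0]-80:u[0]+80],None,fx=4,fy=4,interpolation=cv2.INTER_CUBIC)[:,:,::-1])
# arm cloud rel to TCP
A=np.vstack([cloud(k)[k["depth"]>0] for k in (f,env.grab_frame("top"))]);p=s["tool_pos"]
d=A-p; m=(np.hypot(d[:,0],d[:,1])<220)
for z in range(100,900,50):
    k=m&(A[:,2]>z)&(A[:,2]<z+50)
    # forward (away from base) direction & lateral
    e=p[:2]/np.hypot(*p[:2]); fw=d[k][:,:2]@e; la=d[k][:,:2]@np.array([-e[1],e[0]])
    if k.any():print(z,k.sum(),"fw",fw.min().round(),np.percentile(fw,[50,95]).round(),fw.max().round(),"lat",np.percentile(la,[1,99]).round())
E
```

```text
time: 6.78
tool_pos: [572.7, -26.6, 35.3]
ee_rot: [3.019, -0.867, 0.0]
force: [0.1, -1.1, 0.2]
grip_width: 0.3
t 6.7833 p [572.7 -26.6  35.3] F [ 0.1 -1.1  0.2] yaw_y -122.0 zax [ 0. -0. -1.] grip 0.3 j6 -2.86
polar r 54.3 th -31.7
100 1062 fw -40.0 [ 17. 204.] 212.0 lat [-56. 107.]
150 1442 fw -40.0 [  3. 201.] 211.0 lat [-38.  94.]
200 1530 fw -42.0 [ -6. 198.] 212.0 lat [-40.  99.]
250 1672 fw -50.0 [-10. 197.] 206.0 lat [-42. 119.]
300 3563 fw -57.0 [ 84. 197.] 212.0 lat [-54. 197.]
350 6789 fw -72.0 [139. 195.] 217.0 lat [-52. 212.]
400 8705 fw -81.0 [ 49. 200.] 219.0 lat [-55. 211.]
450 10687 fw -220.0 [ 24. 150.] 203.0 lat [-60. 194.]
500 20459 fw -220.0 [-33.  92.] 203.0 lat [-55. 189.]
550 21471 fw -220.0 [-161.  -30.] 93.0 lat [-15. 199.]
600 1313 fw -36.0 [-30. -17.] -15.0 lat [186. 208.]
```

View pics/side6.png

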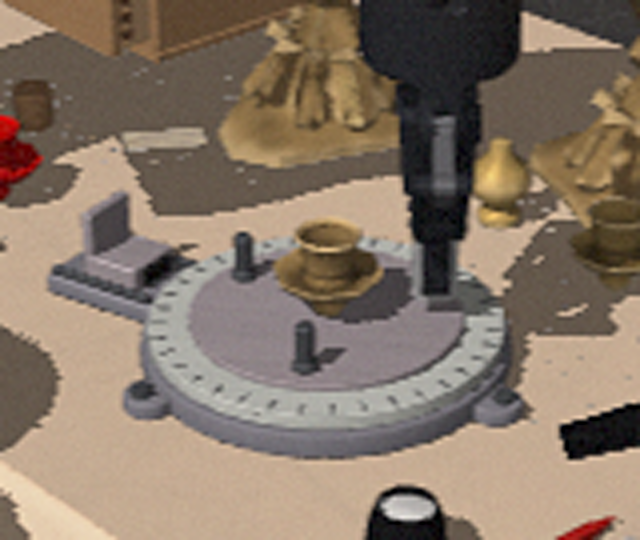

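View pics/s6.png

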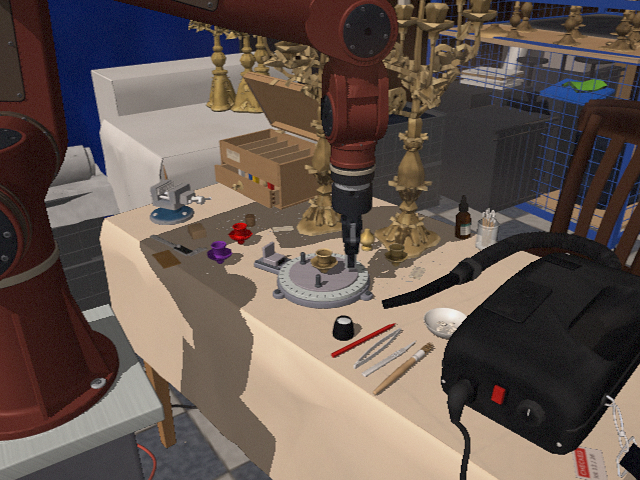

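The side view puts the free pegs at (304,322) and (243,233), so about 138.5° turned. I'll back off, lift and retract to see the lines properly.

```bash
python3 -m inch '[[[0.05,0.4,0],[0,0,0],1],[[0.1,0.8,0],[0,0,0],1],[[0.1,0.8,-1],[0,0,0],1],[[0.1,0.8,-3],[0,0,0],1],[[0.1,0.8,-6],[0,0,0],1]]'
python3 -m inch '[[[0,0,-2.5],[0,0,0],1],[[0,0,-5],[0,0,0],1],[[0,0,-7],[0,0,0],1],[[0,0,-9],[0,0,0],1],[[0,0,-9],[0,0,0],1]]'
python3 - <<'E'
from h import *
s,M=st();p=s["tool_pos"]
go(M,p,[390,-90,190])
f=env.grab_frame("side");u=proj(f,[[526,2,30]])[0].astype(int)
cv2.imwrite("pics/side7.png",cv2.resize(f["image"][u[1]-75:u[1]+60,u[0]-80:u[0]+80],None,fx=4,fy=4,interpolation=cv2.INTER_CUBIC)[:,:,::-1])
for q in("dial_mark","zero_line"):print(q,[(np.round(d["xyz"],1),d["conf"]) for d in env.landmark_of(q,f)[:2]])
E
```

```text
time: 7.3
tool_pos: [567.2, -33.6, 94.1]
ee_rot: [-3.018, 0.872, 0.007]
force: [0.5, 0.7, -0.1]
grip_width: 0.2
time: 7.72
tool_pos: [570.9, -34.6, 190.9]
ee_rot: [-3.018, 0.871, -0.011]
force: [0.7, 0.3, 0.9]
grip_width: -0.3
t 7.7167 p [570.9 -34.6 190.9] F [0.7 0.3 0.9] yaw_y -122.2 zax [ 0.007 -0.002 -1.   ] grip -0.3 j6 -2.87
polar r 57.5 th -39.5
shift cm [-12.35  14.33  -0.02]
dial_mark [(array([576.6,  53.9,  28.2]), 0.95), (array([692.8, -15.2,   2.5]), 0.25)]
zero_line [(array([575.2,  53.1,  27.1]), 0.58)]
```

View pics/side7.png

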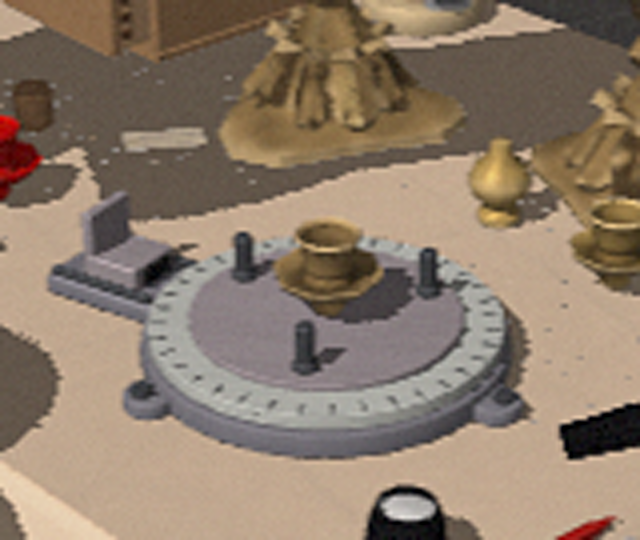

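The lines look nearly aligned from the side. I'll retract towards the clamp's approach side to get a top view.

```bash
python3 -m inch '[[[-2.5,1,0],[0,0,0],1],[[-6,2.2,0],[0,0,0],1],[[-9.5,3.5,0],[0,0,0],1],[[-13,4.8,0],[0,0,0],1],[[-16.3,6.1,0],[0,0,0],1]]'
python3 -m inch '[[[-1.3,-1.9,0],[0,0,0],1],[[-2.6,-3.8,0],[0,0,0],1],[[-3.9,-5.7,0],[0,0,0],1],[[-5.2,-7.6,0],[0,0,0],1],[[-6.5,-9.5,0],[0,0,0],1]]'
python3 -m inch '[[[-1.3,-1.9,0],[0,0,0],1],[[-2.6,-3.8,0],[0,0,0],1],[[-3.9,-5.7,0],[0,0,0],1],[[-5.2,-7.6,0],[0,0,0],1],[[-6.5,-9.5,0],[0,0,0],1]]'
cat > unw.py <<'E'
from h import *
import sys
s,M=st()
f=env.grab_frame("top");c=C
cv2.imwrite("pics/topfull_%s.png"%sys.argv[1],f["image"][:,:,::-1])
out=[]
for z,r0,r1 in((26,40,68),(22,68,90)):
    th=np.radians(np.arange(20,80,.1));rr=np.arange(r0,r1,.25)
    X=np.stack([c[0]+rr[:,None]*np.cos(th),c[1]+rr[:,None]*np.sin(th),np.full((len(rr),len(th)),z)],-1)
    p=proj(f,X.reshape(-1,3)).reshape(len(rr),len(th),2).astype(np.float32)
    u=cv2.remap(f["image"],p[...,0],p[...,1],cv2.INTER_CUBIC);out.append(u)
    g=cv2.cvtColor(u,cv2.COLOR_RGB2GRAY).astype(float)
    g=g[16:96] if z==26 else g[28:72]
    m=g.mean(0);m=m-cv2.GaussianBlur(m[None],(0,0),60)[0]
    k=m.argmin();print("z",z,"darkest deg",20+.1*k,m[k].round(1))
cv2.imwrite("pics/unw_%s.png"%sys.argv[1],cv2.resize(np.vstack(out),(600,400))[:,:,::-1])
E
python3 unw.py a
```

```text
time: 8.28
tool_pos: [396.2, 2.0, 183.5]
ee_rot: [-3.018, 0.87, 0.004]
force: [-0.7, -0.1, 1.1]
grip_width: -0.2
time: 8.7
tool_pos: [393.3, 117.3, 184.2]
ee_rot: [3.018, -0.871, -0.002]
force: [1.0, 0.2, -0.4]
grip_width: -0.1
time: 9.12
tool_pos: [388.8, 232.3, 184.0]
ee_rot: [3.018, -0.87, -0.003]
force: [0.8, -0.4, 0.4]
grip_width: -0.3
t 9.1167 p [388.8 232.3 184. ] F [ 0.8 -0.4  0.4] yaw_y -122.2 zax [-0.002 -0.    -1.   ] grip -0.3 j6 -2.33
polar r 268.3 th 120.9
z 26 darkest deg 46.6 -31.2
z 22 darkest deg 49.6 -38.4
```

View pics/unw_a.png

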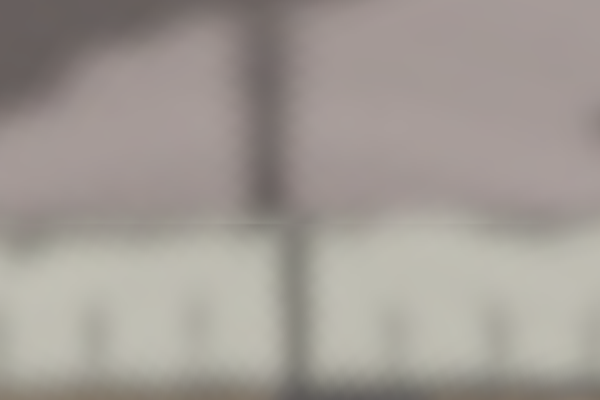

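View pics/topfull_a.png

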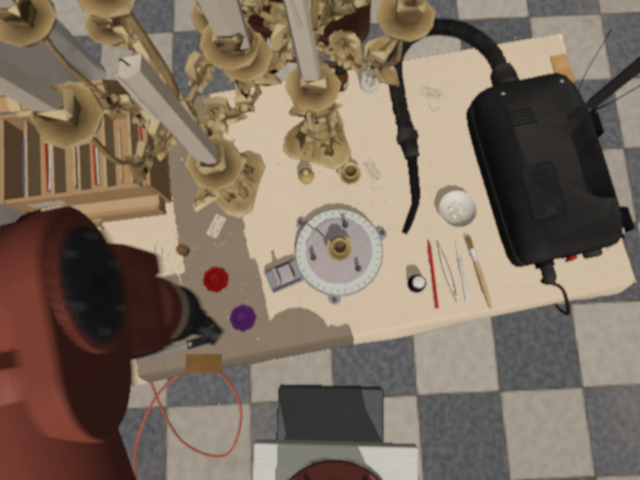

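The top view is clear. The index is at 46.6° (column 267 of the 600-wide unwrap) and the zero is at 49.6° (column 296), so the dial is about 3° (3.5 mm) short. That's inside tolerance but thin, so I'll retrace and push 3° further.

```bash
python3 -m inch '[[[1.3,1.9,0],[0,0,0],1],[[2.6,3.8,0],[0,0,0],1],[[3.9,5.7,0],[0,0,0],1],[[5.2,7.6,0],[0,0,0],1],[[6.5,9.5,0],[0,0,0],1]]'
python3 -m inch '[[[1.3,1.9,0],[0,0,0],1],[[2.6,3.8,0],[0,0,0],1],[[3.9,5.7,0],[0,0,0],1],[[5.2,7.6,0],[0,0,0],1],[[6.5,9.5,0],[0,0,0],1]]'
python3 -m inch '[[[3.4,-1.2,0],[0,0,0],1],[[6.8,-2.4,0],[0,0,0],1],[[10.2,-3.7,0],[0,0,0],1],[[13.5,-5,0],[0,0,0],1],[[16.3,-6.1,0],[0,0,0],1]]'
python3 -m inch '[[[0,0,0],[0,0,0],1],[[0,0,2.5],[0,0,0],1],[[0,0,5],[0,0,0],1],[[0,0,7],[0,0,0],1],[[0,0,7],[0,0,0],1]]'
python3 - <<'E'
from h import *
s,M=st();p=s["tool_pos"]
for th in(-38,-29,-28):
  go(M,p,[C[0]+54.3*np.cos(np.radians(th)),C[1]+54.3*np.sin(np.radians(th)),36])
E
```

```text
time: 9.58
tool_pos: [393.4, 115.4, 184.1]
ee_rot: [3.018, -0.87, -0.003]
force: [1.1, -0.2, 0.4]
grip_width: 0.0
time: 10.0
tool_pos: [397.9, 0.3, 184.1]
ee_rot: [-3.018, 0.871, 0.003]
force: [0.4, -0.0, 0.1]
grip_width: -0.0
time: 10.42
tool_pos: [570.4, -34.4, 183.4]
ee_rot: [-3.018, 0.871, 0.003]
force: [0.1, -0.4, 1.5]
grip_width: -0.2
time: 10.83
tool_pos: [565.5, -32.9, 109.7]
ee_rot: [-3.018, 0.871, 0.013]
force: [-1.5, 0.3, -0.3]
grip_width: 0.0
t 10.8333 p [565.5 -32.9 109.7] F [-1.5  0.3 -0.3] yaw_y -122.2 zax [-0.008  0.003 -1.   ] grip 0.0 j6 -2.87
polar r 52.4 th -41.8
shift cm [ 0.3  -0.34  7.37]
shift cm [ 0.32 -1.2   7.36]
shift cm [ 0.31 -1.29  7.36]
```

```bash
python3 -m inch '[[[0.1,0,2.5],[0,0,0],1],[[0.1,0,5],[0,0,0],1],[[0.1,0,7],[0,0,0],1],[[0.1,0,7.4],[0,0,0],1],[[0.1,0,7.4],[0,0,0],1]]'
python3 - <<'E'
from h import *
for i in range(3):
  s,M=st();p=s["tool_pos"]
  for th in(-31.7,-29,-28):
    go(M,p,[C[0]+54.3*np.cos(np.radians(th)),C[1]+54.3*np.sin(np.radians(th)),36])
  f=env.grab_frame("side")
u=proj(f,[[526,2,30]])[0].astype(int)
cv2.imwrite("pics/side8.png",cv2.resize(f["image"][u[1]-75:u[1]+60,u[0]-80:u[0]+80],None,fx=4,fy=4,interpolation=cv2.INTER_CUBIC)[:,:,::-1])
E
```

```text
time: 11.25
tool_pos: [568.7, -34.1, 40.6]
ee_rot: [-3.018, 0.87, 0.004]
force: [-0.3, 0.1, 0.3]
grip_width: 0.4
t 11.25 p [568.7 -34.1  40.6] F [-0.3  0.1  0.3] yaw_y -122.2 zax [-0.002  0.001 -1.   ] grip 0.4 j6 -2.87
polar r 55.5 th -40.5
shift cm [-0.06 -0.85  0.46]
shift cm [-0.07 -1.11  0.46]
shift cm [-0.08 -1.2   0.46]
t 11.3 p [569.8 -34.4  42.1] F [0.4 0.5 1.1] yaw_y -122.2 zax [-0.  0. -1.] grip -0.1 j6 -2.87
polar r 56.6 th -40.1
shift cm [-0.17 -0.82  0.61]
shift cm [-0.18 -1.08  0.61]
shift cm [-0.19 -1.17  0.61]
t 11.35 p [570.6 -34.6  43. ] F [ 0.9 -0.2  0.1] yaw_y -122.2 zax [ 0.001 -0.    -1.   ] grip 0.3 j6 -2.87
polar r 57.3 th -39.7
shift cm [-0.25 -0.8   0.7 ]
shift cm [-0.26 -1.05  0.7 ]
shift cm [-0.27 -1.15  0.7 ]
```

View pics/side8.png

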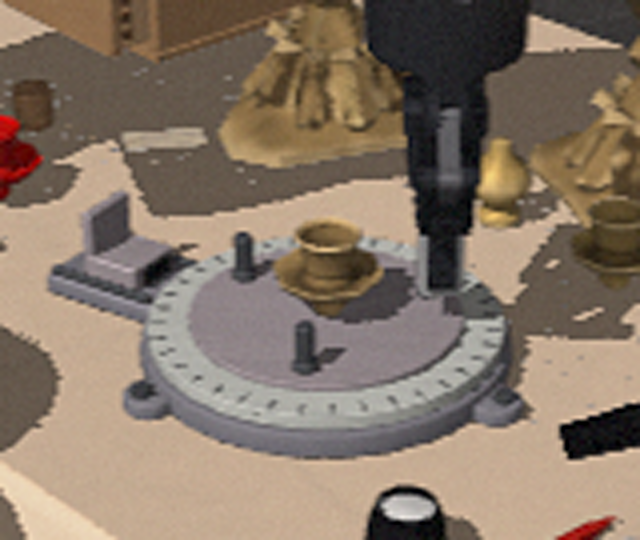

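```bash
python3 -m inch '[[[-0.25,-0.3,0.6],[0,0,-0.02],1],[[-0.25,-0.6,0.6],[0,0,-0.05],1],[[-0.25,-0.85,0.6],[0,0,-0.05],1],[[-0.25,-1.08,0.6],[0,0,-0.05],1],[[-0.25,-1.08,0.6],[0,0,-0.05],1]]'
python3 - <<'E'
from h import *
for i in range(3):
  s,M=st();p=s["tool_pos"]
  f=env.grab_frame("side")
go(M,p,[C[0]+54.3*np.cos(np.radians(-28.8)),C[1]+54.3*np.sin(np.radians(-28.8)),36])
E
```

```text
time: 11.82
tool_pos: [573.5, -23.6, 35.3]
ee_rot: [3.039, -0.794, -0.001]
force: [-2.6, 0.5, 1.1]
grip_width: -0.0
t 11.8167 p [573.5 -23.6  35.3] F [-2.6  0.5  1.1] yaw_y -119.3 zax [-0.001 -0.    -1.   ] grip -0.0 j6 -2.9
polar r 53.5 th -28.6
t 11.8667 p [573.6 -23.7  35.3] F [-1.  -1.7  0.3] yaw_y -119.3 zax [-0.  0. -1.] grip 0.4 j6 -2.9
polar r 53.6 th -28.6
t 11.9167 p [573.7 -23.8  35.4] F [-1.  -0.  -0.1] yaw_y -119.3 zax [ 0.  0. -1.] grip -0.2 j6 -2.9
polar r 53.8 th -28.7
shift cm [ 0.05  0.01 -0.06]
```

Now back off, lift and return to the viewing spot.

```bash
python3 -m inch '[[[0.05,0.4,0],[0,0,0],1],[[0.1,0.8,0],[0,0,0],1],[[0.1,0.8,-1],[0,0,0],1],[[0.1,0.8,-3],[0,0,0],1],[[0.1,0.8,-6],[0,0,0],1]]'
python3 -m inch '[[[0,0,-2.5],[0,0,0],1],[[0,0,-5],[0,0,0],1],[[0,0,-7],[0,0,0],1],[[0,0,-9],[0,0,0],1],[[0,0,-9],[0,0,0.05],1]]'
python3 -m inch '[[[-2.5,1,0],[0,0,0],1],[[-6,2.2,0],[0,0,0],1],[[-9.5,3.5,0],[0,0,0],1],[[-13,4.8,0],[0,0,0],1],[[-16.3,6.1,0],[0,0,0],1]]'
python3 -m inch '[[[-1.3,-1.9,0],[0,0,0],1],[[-2.6,-3.8,0],[0,0,0],1],[[-3.9,-5.7,0],[0,0,0],1],[[-5.2,-7.6,0],[0,0,0],1],[[-6.5,-9.5,0],[0,0,0],1]]'
python3 -m inch '[[[-1.3,-1.9,0],[0,0,0],1],[[-2.6,-3.8,0],[0,0,0],1],[[-3.9,-5.7,0],[0,0,0],1],[[-5.2,-7.6,0],[0,0,0],1],[[-6.5,-9.5,0],[0,0,0],1]]'
python3 unw.py b; python3 - <<'E'
from h import *
f=env.grab_frame("top")
cv2.imwrite("pics/rt_b.png",rect(f,30,half=170)[:,:,::-1])
for q in("clamp_tab",):
  for n in("top","side"):
    f=env.grab_frame(n);print(n,[(np.round(d["xyz"],1),d["conf"]) for d in env.landmark_of(q,f)[:2]])
    A=cloud(f);d=A[...,:2]-C;r=np.hypot(d[...,0],d[...,1]);a=np.degrees(np.arctan2(d[...,1],d[...,0]))
    m=(abs(a-115)<12)&(r>105)&(r<160)&(f["depth"]>0)
    k=m&(A[...,2]>44)&(A[...,2]<56);print("tab top n",k.sum(),"r",np.percentile(r[k],[2,50,98]).round(1),"a",np.percentile(a[k],[2,50,98]).round(1))
    cen=A[k][:,:2].mean(0);print("cen",cen.round(1), np.degrees(np.arctan2(*(cen-C)[::-1])).round(1))
E
```

```text
time: 12.38
tool_pos: [568.8, -31.2, 94.2]
ee_rot: [-3.039, 0.795, 0.006]
force: [0.6, -0.6, 0.1]
grip_width: 0.2
time: 12.8
tool_pos: [572.5, -32.1, 191.1]
ee_rot: [-3.019, 0.87, -0.011]
force: [1.1, -0.1, 1.0]
grip_width: 0.1
time: 13.22
tool_pos: [398.5, 4.1, 185.7]
ee_rot: [-3.018, 0.87, -0.001]
force: [-0.7, -0.2, 2.0]
grip_width: -0.1
time: 13.63
tool_pos: [395.6, 119.7, 186.4]
ee_rot: [-3.018, 0.871, -0.003]
force: [0.4, -0.7, -0.1]
grip_width: 0.1
time: 14.05
tool_pos: [391.2, 234.9, 186.3]
ee_rot: [-3.018, 0.87, -0.002]
force: [-0.2, -0.1, 0.6]
grip_width: 0.3
t 14.05 p [391.2 234.9 186.3] F [-0.2 -0.1  0.6] yaw_y -122.2 zax [ 0.001  0.001 -1.   ] grip 0.3 j6 -2.33
polar r 269.4 th 120.2
z 26 darkest deg 49.900000000000006 -31.8
z 22 darkest deg 49.6 -38.5
top []
tab top n 60 r [131.2 134.6 137.6] a [108.  114.6 121.2]
cen [470.7 123.9] 114.6
side [(array([462.7, 128.9,  37.7]), 0.64), (array([532.3,   1.8,  26. ]), 0.26)]
tab top n 41 r [130.5 133.4 137.6] a [108.  116.5 121.9]
cen [469.2 122.2] 115.5
```

View pics/unw_b.png

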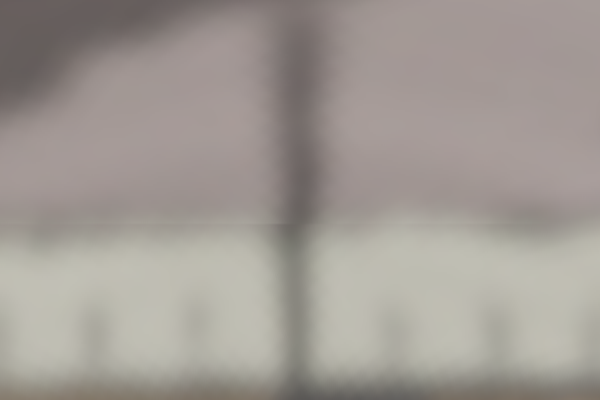

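View pics/rt_b.png

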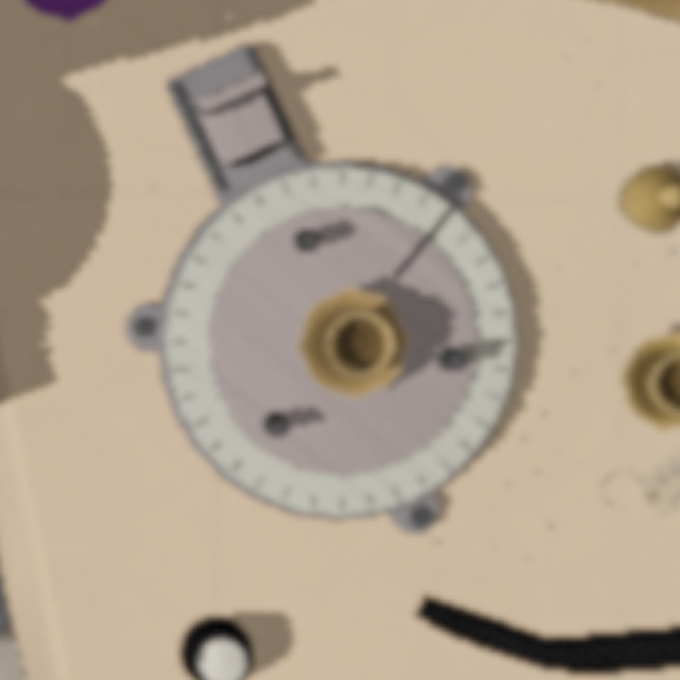

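The lines coincide (49.9° against 49.6°, both at column ~297) and the pan is central. Next is the clamp. The arm's wrist would meet the overhanging candelabrum if the tool were vertical, so I'll lean the tool back about 14° as I approach the tab.

```bash
python3 -m inch '[[[0,0,0],[0,0,0.116],1],[[0,0,0],[0,0,0.232],1],[[0,0,0],[0,0,0.348],1],[[0,0,0],[0,0,0.464],1],[[0,0,0],[0,0,0.58],1]]'
python3 -m inch '[[[1.3,0.4,1.4],[0,0,0],1],[[2.6,0.8,2.8],[0,0,0],1],[[4,1.2,4.2],[0,0,0],1],[[5.4,1.6,5.6],[0,0,0],1],[[6.7,2.1,7],[0,0,0],1]]'
python3 -m inch '[[[0.6,-0.9,0.6],[0.05,0,0],1],[[1.2,-1.8,1.2],[0.1,0,0],1],[[1.8,-2.8,1.8],[0.15,0,0],1],[[2.4,-3.8,2.4],[0.2,0,0],1],[[3,-4.7,3],[0.25,0,0],1]]'
python3 - <<'E'
from h import *
s,M=st();p=s["tool_pos"];print(M.round(3),s["joint_pos"].round(2))
a=np.radians(114.5);uv=np.array([np.cos(a),np.sin(a)])
for r,z in((168,80),(168,38),(135,38)): go(M,p,np.r_[C+r*uv,z])
f=env.grab_frame("side");cv2.imwrite("pics/s9.png",f["image"][:,:,::-1])
f=env.grab_frame("top");cv2.imwrite("pics/t9.png",f["image"][:,:,::-1])
E
```

```text
time: 14.77
tool_pos: [391.5, 232.8, 185.6]
ee_rot: [-2.637, 1.707, -0.001]
force: [-0.3, 0.0, 0.8]
grip_width: 0.1
time: 15.18
tool_pos: [400.3, 162.5, 114.9]
ee_rot: [-2.642, 1.699, -0.001]
force: [-0.4, -1.0, 0.5]
grip_width: -0.1
time: 15.6
tool_pos: [456.2, 155.2, 85.5]
ee_rot: [-2.458, 1.581, -0.202]
force: [-0.7, 0.2, 0.4]
grip_width: -0.5
t 15.6 p [456.2 155.2  85.5] F [-0.7  0.2  0.4] yaw_y -155.5 zax [ 0.228  0.103 -0.968] grip -0.5 j6 -2.0
polar r 168.6 th 114.6
[[ 0.415 -0.881  0.228]
 [-0.91  -0.402  0.103]
 [ 0.001 -0.251 -0.968]] [-0.01 -0.62 -0.81  1.16  0.11 -2.  ]
shift cm [0.06 0.1  0.55]
shift cm [0.06 1.15 4.61]
shift cm [3.36 1.15 4.61]
```

View pics/s9.png

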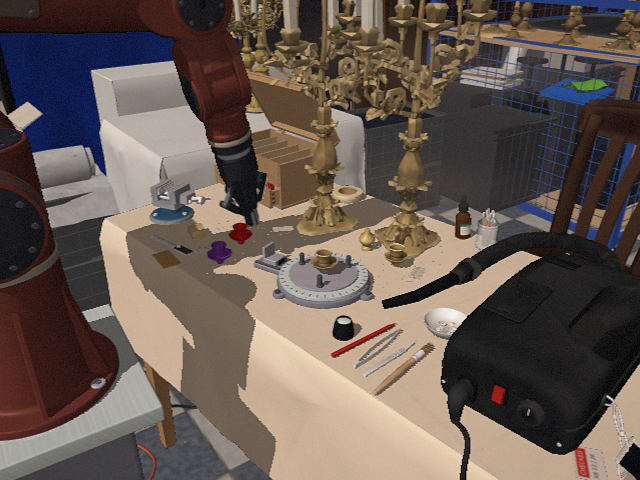

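View pics/t9.png

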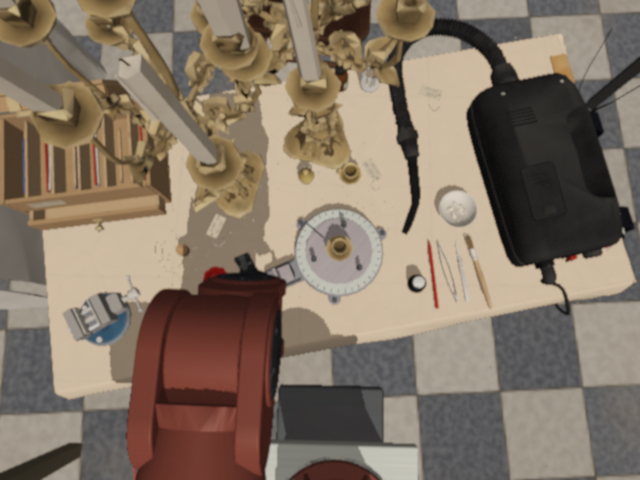

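The arm is well clear of the candelabra and the tip is just outside the tab. I'll descend.

```bash
python3 -m inch '[[[0,0.3,1.2],[0,0,0],1],[[0,0.6,2.4],[0,0,0],1],[[0,0.9,3.6],[0,0,0],1],[[0,1.15,4.6],[0,0,0],1],[[0,1.15,4.6],[0,0,0],1]]'
python3 - <<'E'
from h import *
for i in range(2):
  s,M=st();p=s["tool_pos"]
  a=np.radians(114.5);uv=np.array([np.cos(a),np.sin(a)])
  for r,z in((150,38),(136,38),): go(M,p,np.r_[C+r*uv,z])
  f=env.grab_frame("side")
u=proj(f,[[490,70,30]])[0].astype(int)
cv2.imwrite("pics/side10.png",cv2.resize(f["image"][u[1]-75:u[1]+60,u[0]-80:u[0]+80],None,fx=4,fy=4,interpolation=cv2.INTER_CUBIC)[:,:,::-1])
E
```

```text
time: 16.12
tool_pos: [453.7, 156.5, 35.3]
ee_rot: [-2.463, 1.582, -0.194]
force: [-0.7, -0.2, -0.4]
grip_width: -0.1
t 16.1167 p [453.7 156.5  35.3] F [-0.7 -0.2 -0.4] yaw_y -155.4 zax [ 0.221  0.103 -0.97 ] grip -0.1 j6 -2.0
polar r 170.7 th 115.2
shift cm [ 2.07 -0.27 -0.21]
shift cm [ 3.47 -0.27 -0.22]
t 16.1667 p [454.4 156.5  36.6] F [ 0.1 -0.   1.4] yaw_y -155.4 zax [ 0.222  0.103 -0.97 ] grip -0.1 j6 -2.0
polar r 170.5 th 115.0
shift cm [ 2.05 -0.18 -0.1 ]
shift cm [ 3.45 -0.18 -0.1 ]
```

View pics/side10.png

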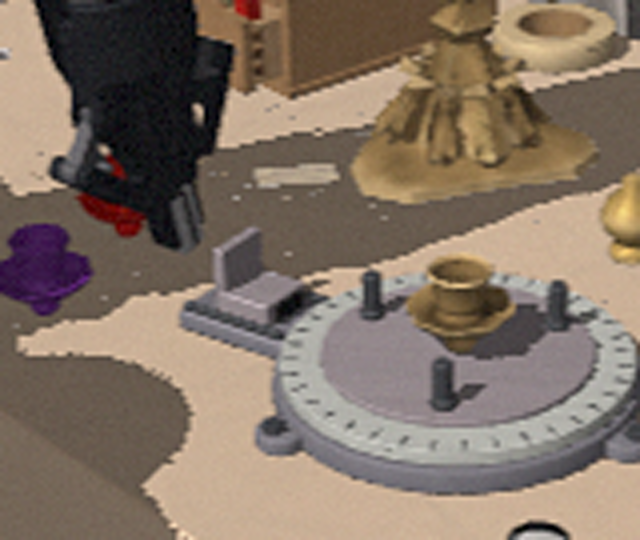

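The tip (175,235 in the crop) is beside the outer face of the tab (237,265), with no contact yet. I'll push inward gently.

```bash
python3 -m inch '[[[0.5,-0.1,0],[0,0,0],1],[[1,-0.15,0],[0,0,0],1],[[1.5,-0.15,0],[0,0,0],1],[[1.9,-0.15,0],[0,0,0],1],[[2.2,-0.15,0],[0,0,0],1]]'
python3 -m inch '[[[0.1,0,0],[0,0,0],1],[[0.2,0,0],[0,0,0],1],[[0.3,0,0],[0,0,0],1],[[0.4,0,0],[0,0,0],1],[[0.5,0,0],[0,0,0],1]]'
python3 -m inch '[[[0.1,0,0],[0,0,0],1],[[0.2,0,0],[0,0,0],1],[[0.3,0,0],[0,0,0],1],[[0.3,0,0],[0,0,0],1],[[0.3,0,0],[0,0,0],1]]'
python3 - <<'E'
from h import *
s,M=st()
f=env.grab_frame("side")
u=proj(f,[[490,70,30]])[0].astype(int)
cv2.imwrite("pics/side11.png",cv2.resize(f["image"][u[1]-75:u[1]+60,u[0]-80:u[0]+80],None,fx=4,fy=4,interpolation=cv2.INTER_CUBIC)[:,:,::-1])
E
```

```text
time: 16.63
tool_pos: [466.4, 136.7, 38.7]
ee_rot: [-2.46, 1.58, -0.199]
force: [-0.0, 1.9, 1.4]
grip_width: -0.1
time: 17.05
tool_pos: [468.0, 132.7, 38.3]
ee_rot: [-2.461, 1.579, -0.198]
force: [-0.8, 3.0, 2.1]
grip_width: -0.1
time: 17.47
tool_pos: [469.2, 129.6, 38.1]
ee_rot: [-2.461, 1.58, -0.199]
force: [0.4, 1.7, 0.6]
grip_width: 0.1
t 17.4667 p [469.2 129.6  38.1] F [0.4 1.7 0.6] yaw_y -155.4 zax [ 0.225  0.103 -0.969] grip 0.1 j6 -2.07
polar r 139.9 th 114.2
```

View pics/side11.png

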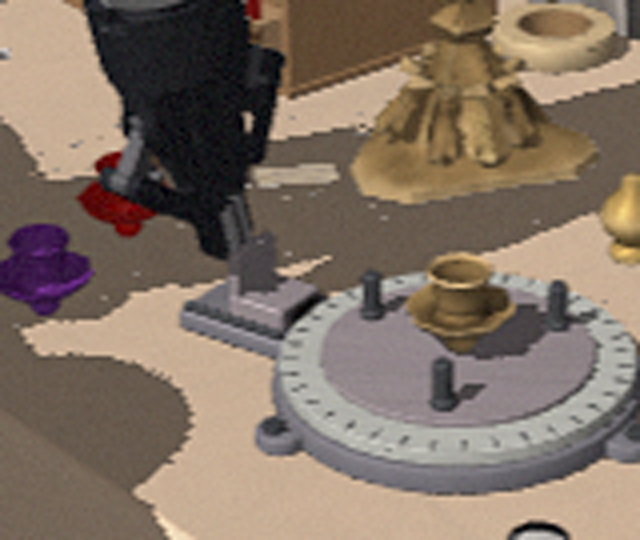

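The shoe is moving (force 2–3 N). I'll keep going in small steps until it stops.

```bash
python3 -m inch '[[[0.06,0,0],[0,0,0],1],[[0.12,0,0],[0,0,0],1],[[0.18,0,0],[0,0,0],1],[[0.24,0,0],[0,0,0],1],[[0.3,0,0],[0,0,0],1]]'
python3 -m inch '[[[0.03,0,0],[0,0,0],1],[[0.06,0,0],[0,0,0],1],[[0.09,0,0],[0,0,0],1],[[0.12,0,0],[0,0,0],1],[[0.12,0,0],[0,0,0],1]]'
```

```text
time: 17.93
tool_pos: [470.3, 127.1, 38.1]
ee_rot: [-2.461, 1.58, -0.198]
force: [-0.8, 3.3, -0.1]
grip_width: -0.0
time: 18.35
tool_pos: [470.9, 126.0, 38.1]
ee_rot: [-2.461, 1.58, -0.198]
force: [-1.5, 0.8, -0.0]
grip_width: 0.4
```

```bash
python3 -m inch '[[[0.03,0,0],[0,0,0],1],[[0.06,0,0],[0,0,0],1],[[0.09,0,0],[0,0,0],1],[[0.12,0,0],[0,0,0],1],[[0.12,0,0],[0,0,0],1]]'
python3 - <<'E'
from h import *
s,M=st()
E
```

```text
time: 18.77
tool_pos: [471.2, 125.3, 38.1]
ee_rot: [-2.461, 1.579, -0.197]
force: [-3.7, 4.8, 0.6]
grip_width: 0.1
t 18.7667 p [471.2 125.3  38.1] F [-3.7  4.8  0.6] yaw_y -155.4 zax [ 0.224  0.104 -0.969] grip 0.1 j6 -2.08
polar r 135.2 th 114.2
```

```bash
python3 -m inch '[[[0.03,0,0],[0,0,0],1],[[0.06,0,0],[0,0,0],1],[[0.1,0,0],[0,0,0],1],[[0.1,0,0],[0,0,0],1],[[0.1,0,0],[0,0,0],1]]'
```

```text
time: 19.18
tool_pos: [471.2, 125.2, 38.2]
ee_rot: [-2.461, 1.578, -0.195]
force: [-5.4, 8.3, 2.6]
grip_width: 0.4
```

```bash
python3 -m inch '[[[0.04,0,0],[0,0,0],1],[[0.08,0,0],[0,0,0],1],[[0.12,0,0],[0,0,0],1],[[0.12,0,0],[0,0,0],1],[[0.12,0,0],[0,0,0],1]]'; python3 -m inch '[[[-0.4,0,0],[0,0,0],1],[[-1.2,0,0],[0,0,0],1],[[-2,0,0],[0,0,0],1],[[-3,0,0],[0,0,0],1],[[-4,0,0],[0,0,0],1]]'; python3 -m inch '[[[0,0,-2],[0,0,0],1],[[0,0,-4],[0,0,0],1],[[0,0,-7],[0,0,0],1],[[0,0,-10],[0,0,0],1],[[0,0,-12],[0,0,0],1]]'
python3 -m inch '[[[-2,0,0],[0,0,0],1],[[-4,0,0],[0,0,0],1],[[-6.5,0,0],[0,0,0],1],[[-9,0,0],[0,0,0],1],[[-9,0,0],[0,0,0],1]]'
python3 unw.py c;python3 - <<'E'
from h import *
f=env.grab_frame("side");u=proj(f,[[490,70,30]])[0].astype(int)
cv2.imwrite("pics/side12.png",cv2.resize(f["image"][u[1]-75:u[1]+60,u[0]-80:u[0]+80],None,fx=4,fy=4,interpolation=cv2.INTER_CUBIC)[:,:,::-1])
t=env.grab_frame("top")
cv2.imwrite("pics/rt_c.png",rect(t,30,half=170)[:,:,::-1])
for f in(t,env.grab_frame("side")):
    A=cloud(f);d=A[...,:2]-C;r=np.hypot(d[...,0],d[...,1]);a=np.degrees(np.arctan2(d[...,1],d[...,0]))
    k=(abs(a-115)<12)&(r>105)&(r<160)&(f["depth"]>0)&(A[...,2]>44)&(A[...,2]<56)
    print("tab r",k.sum(),np.percentile(r[k],[2,50,98]).round(1))
    for q in("work_pan","rotary_centre","spare_pan","knop","loupe","cork","wood_block","wax_dish"):
        print(q,[(np.round(d["xyz"],1).tolist(),round(d["conf"],2)) for d in env.landmark_of(q,f)[:3]])
E
```

```text
time: 19.6
tool_pos: [471.2, 125.1, 38.1]
ee_rot: [-2.46, 1.576, -0.192]
force: [-8.6, 13.6, 5.4]
grip_width: 0.4
time: 20.02
tool_pos: [455.5, 160.0, 38.4]
ee_rot: [-2.461, 1.58, -0.199]
force: [0.5, -0.5, -0.1]
grip_width: -0.1
time: 20.43
tool_pos: [428.6, 147.5, 157.4]
ee_rot: [-2.461, 1.578, -0.202]
force: [0.7, -0.7, 1.0]
grip_width: 0.3
time: 20.85
tool_pos: [389.4, 232.1, 154.8]
ee_rot: [-2.463, 1.575, -0.197]
force: [0.3, 0.3, 0.4]
grip_width: -0.3
t 20.85 p [389.4 232.1 154.8] F [0.3 0.3 0.4] yaw_y -155.2 zax [ 0.225  0.105 -0.969] grip -0.3 j6 -1.79
polar r 267.9 th 120.8
z 26 darkest deg 49.900000000000006 -31.3
z 22 darkest deg 49.6 -38.3
tab r 61 [117.2 120.7 124.2]
work_pan [([533.5, 4.0, 26.9], 0.82), ([463.6, 251.1, 5.8], 0.77), ([469.5, -159.3, 1.8], 0.67)]
rotary_centre [([528.6, 4.1, 21.5], 0.85)]
spare_pan [([694.3, -16.5, 3.7], 0.82), ([467.2, -160.3, 0.3], 0.61)]
knop [([686.5, 69.7, 2.3], 0.66)]
loupe [([465.0, -160.7, 0.1], 0.66)]
cork [([567.0, 54.4, 19.7], 0.66), ([687.8, 70.6, 0.1], 0.6), ([521.1, 321.4, 1.2], 0.56)]
wood_block [([397.2, 341.6, -2.4], 0.69)]
wax_dish [([622.3, -244.4, 3.7], 0.84)]
tab r 41 [116.5 119.7 124.5]
work_pan [([528.4, 3.0, 28.9], 0.92), ([389.0, 189.6, -1.0], 0.79), ([464.8, 254.7, -0.8], 0.65)]
rotary_centre [([531.0, 5.0, 26.9], 0.92)]
spare_pan [([693.0, -14.7, -0.1], 0.58)]
knop [([688.9, 73.6, 0.3], 0.75)]
loupe [([466.6, -159.7, 2.0], 0.7)]
cork [([522.4, 326.6, 0.6], 0.41)]
wood_block [([393.6, 341.1, -1.4], 0.61)]
wax_dish []
```

View pics/side12.png

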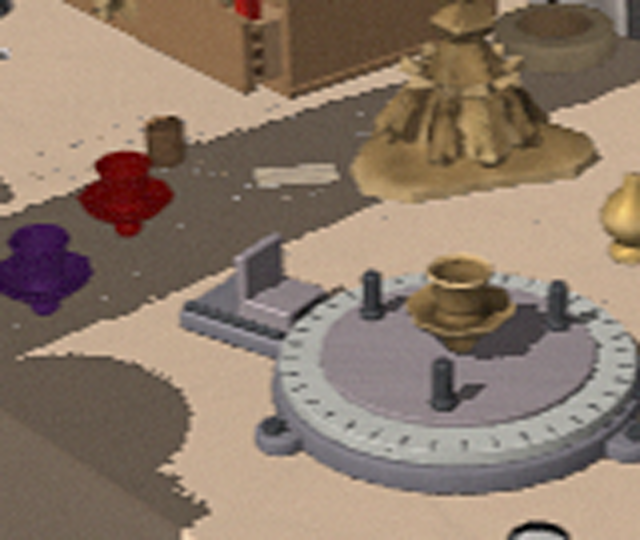

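View pics/rt_c.png

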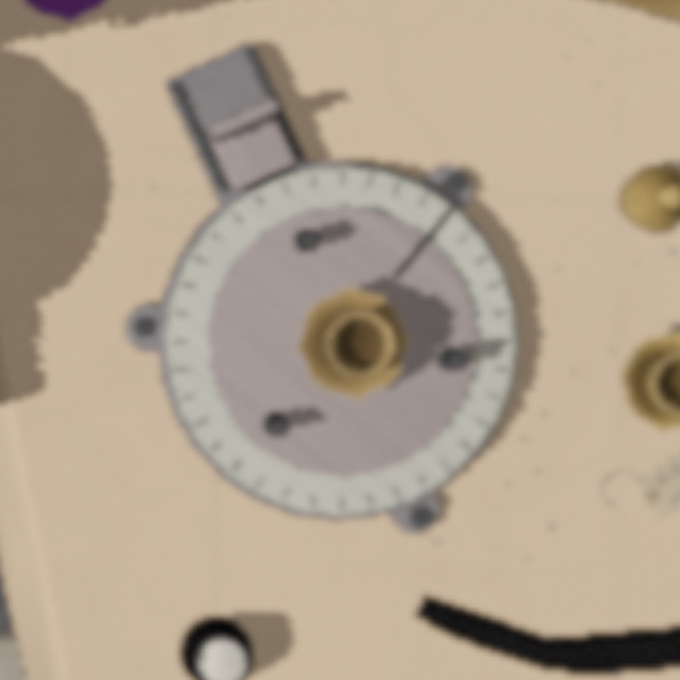

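View pics/unw_c.png

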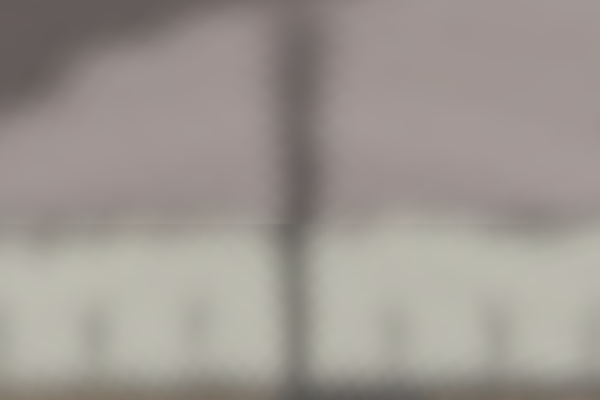

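The lines are aligned, the shoe is against the ring (tab moved about 13.8 mm) and the pan is central. The bystanders are in place and the arm is clear, so I'm handing in.

```bash
python3 - <<'E'
from h import *
print(env.job_done())
E
```

```text
the job is handed in; nothing more can be done
None
```

The dial is lined up with the zero line, the clamp shoe is pushed home, and the job is handed in at about 21 s of the 54 s allowed. No verdict was reported.

**Dial:** I pushed it about 140° counterclockwise by one peg, keeping the fingertip out past the pan. The first look showed it 3° short, so I went back and pushed it the rest of the way. The last top view put the index line at 49.9° and the zero line at 49.6°, about 0.4 mm apart at the rim. The zero line read the same as at the start, to within 0.1°.

**Clamp:** I leaned the tool back about 14° to keep the wrist clear of the candelabra and pushed the tab in until it stopped. At the stop the fingertip no longer advanced and the force rose to about 17 N. The tab moved about 13.8 mm in the images.

**Pan and bystanders:** The pan looked upright and central in both views. The bystanders were found within a few millimetres of where they started, apart from the cork. Its side-camera reading was about 8 mm off at low confidence, but nothing went near it and the top camera showed no real change. The wax dish was confirmed only from the top camera. The detector put the pan up to 7 mm from my centre in the top view, but it read the same 7 mm before and after (top-view outline off-centre by about that much too); the side view disagreed, at about 2 mm.

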